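# Unlatch the tea box and flip its lid over to lie back open

## Task

Open the tea box, the wider of the two wooden boxes, ready for making tea: with the fingertips push the steel turn-button on its front a full quarter turn so that it clears the lid, then reach under the thumb tab, push the lid up and gently over past upright until it lies back open against its hinge stops by itself. Only push: pick nothing up, do not shove or lift the box, and leave the smaller recipe box shut and latched and the other things where they stand.

Things in the scene. Friction and masses are not known exactly. Their poses are not given: they have to be found in the camera images.
- tea_box: The tea box: the WIDER of two plain light-wood boxes, body 200 mm wide x 130 deep x 80 high, with a clear window in its lid and tea sachets inside; loose, about 2 kg. Origin: centre of its underside. x points to its back (hinge side), y to its left as seen from the robot, z up; the front is -x. All tea box offsets given here are in this frame.
- tea_lid (a joint): Angle of the tea lid, rad: 0 = shut, flat; grows as its front edge swings up and over to the back; about 1.5 = balanced (below it falls shut, above it falls back); 1.85 = open, resting on the stop of its hinges. Free, lightly damped hinge along y at x = 65, z = 80 mm. Lid about 0.22 kg, 12 mm thick (z = 80 to 92 when shut), 131 mm from hinge to front edge, and the tab beyond.
- tea_tab (a point): Thumb tab of the tea lid: middle of its front end, half-way through its thickness (moves with the lid). A wooden tongue 80 mm wide (y), 11 mm thick, that juts 24 mm out of the lid's front edge at y = 25 mm, so 155 mm from the hinge. Shut, its underside is 81 mm above the worktop, open below, with 24 mm to the box's front wall behind. A fingertip that reaches under it lifts the lid.
- tea_hinge (a point): Point on the tea lid's hinge axis, middle of the box's back upper edge (x = +65, y = 0, z = 80 mm).
- tea_catch (a joint): Angle of the tea box's steel turn-button, rad: 0 = front to back, its nose 11 mm over the lid's front edge, locking it; 1.57 or -1.57 (stops) = a quarter turn either way, along the box's front, clear of the lid. Positive = anticlockwise from above. Vertical pivot at x = -80, y = -68 mm on a wood block (29 x 36 mm, top at z = 92). Stays where left; about 0.6 N at the peg turns it.
- tea_peg (a point): Upright steel peg on the front arm of the tea box's catch, 13 mm diameter, 22 mm tall (z = 101 to 123 mm above the worktop); the point is on its axis, 10 mm below its top, 24 mm from the catch's pivot. With the catch at 0 it stands straight in front of the pivot; pushing it sideways turns the catch.
- recipe_box: The narrower box, 120 mm wide, otherwise built like the tea box (130 mm deep, 80 mm high, same kind of lid, tab and catch) but with a solid wood lid, recipe cards inside; loose, about 1.5 kg. To be left alone. Origin: centre of its underside, axes as for the tea box.
- recipe_lid (a joint): Angle of the recipe box's lid, rad, 0 = shut (stays shut).
- recipe_catch (a joint): Angle of the recipe box's catch, rad, 0 = locked (stays about where it was, within 0.25 of straight).
- mug: White tea mug with small leaf pattern, 92 x 127 x 95 mm, bystander. Origin: centre of the underside.
- honey: Honey jar with red lid, 65 mm diameter, 100 mm tall, bystander. Origin: centre of the underside.
- lemon: Lemon, 58 x 75 x 55 mm, bystander lying on the worktop. Origin: its underside as it lies at yaw 0.
- matchbox: Flat matchbox, 36 x 54 x 15 mm, bystander lying on the worktop. Origin: centre of its underside.
- timer: Round kitchen timer, 66 mm diameter, 51 mm tall, bystander. Origin: centre of the underside.

How it is judged:
On the way, in this order (a step that is already met when the one before it is completed fails the run):
1. the tea box's catch is turned clear of the lid, the lid still shut ((value of joint tea_catch above 1.2 rad or value of joint tea_catch below -1.2 rad) and value of joint tea_lid below 0.15 rad), for 0.1 s.
2. the lid has been pushed past upright (value of joint tea_lid above 1.62 rad), for 0.05 s.
At the end, for the whole second after the job is handed in: Tea lid back open (over 1.75 of 1.85 rad) and at rest; its catch beyond 1.2 rad either way; tea box flat, within 30 mm of its start; recipe box shut, catch within 0.4 rad of straight, within 20 mm; mug, honey, lemon, matchbox and timer within 30 mm of their starts (value of joint tea_lid above 1.75 rad and velocity of joint tea_lid between -0.1 and 0.1 rad/s and (value of joint tea_catch above 1.2 rad or value of joint tea_catch below -1.2 rad) and distance of each of tea_box, mug, honey, lemon, matchbox, timer from where it was at the start of the episode below 0.03 m and linear speed of tea_box below 0.02 m/s and angle between tea_box's own z axis and vertical below 0.05 rad and value of joint recipe_lid below 0.08 rad and value of joint recipe_catch between -0.4 and 0.4 rad and distance of recipe_box from where it was at the start of the episode below 0.02 m); the robot touches nothing.
It fails at once if the tea box is lifted or tipped, or shoved more than 40 mm (height (world z) of tea_box above 0.015 m or angle between tea_box's own z axis and vertical above 0.12 rad or distance of tea_box from where it was at the start of the episode above 0.04 m).
It fails at once if the lid is thrown open (faster than 5 rad/s) (velocity of joint tea_lid above 5 rad/s).
It fails at once if the recipe box is opened, lifted or shoved (value of joint recipe_lid above 0.15 rad or height (world z) of recipe_box above 0.015 m or distance of recipe_box from where it was at the start of the episode above 0.04 m).
It fails at once if a bystander is picked up, knocked over or pushed away (distance of any of mug, honey, lemon, matchbox, timer from where it was at the start of the episode above 0.05 m or height (world z) of any of mug, honey, timer, matchbox above 0.02 m or height (world z) of lemon above 0.045 m or angle between any of mug, honey, timer's own z axis and vertical above 0.5 rad).
It also fails if it takes over 58 s, if anything falls off the work surface, if the arm or the gripper's body presses on something with over 40 N, if the wrist force passes 120 N, or if a joint passes its speed limit or range.

## Robot

A 6-joint arm with a two-finger parallel gripper is mounted at the origin on a cart in front of the work surface, level with it; the furniture and walls round the work are solid. World frame = base frame: x ahead of the robot, y to its left, z up, the work surface at z = 0. Lengths are in m, angles in rad, forces in N, time in s.
With the tool pointing down it reaches from about 0.275 to 0.875 m from the base axis. Payload 12.5 kg.
Tool frame: the origin (TCP) lies on the centre line of the jaws, within the pads' length; the fingertips stand r.finger_overhang ahead of it and the grasp point (between the pads) lies 3 mm ahead of it (r.finger_overhang is the distance from the TCP to the fingertips, in m); z points along the fingers, y is the line along which they close (so a half turn about z gives the same grasp; the last joint's range is limited). The gripper opens to 85 mm and grips with 20 to 120 N. Pads are 22 mm wide; open, the fingers measure 114 mm over their backs; the gripper's body (76 mm by 85 mm) begins 54 mm behind the grasp point. The pads swing forward as they close: fully open they stand 13 mm farther back than shut.
Start: joints at [1.075, 0.351, 1.652, -0, 1.139, -0.085], TCP at [0.22, 0.504, 0.253] pointing down, gripper open.
Joint ranges: [-2.75, 2.75], [-0.79, 2.1], [0.01, 2.65], [-1.57, 4.71], [0.07, 3.14], [-2.87, 2.87]. Speed limits (rad/s): [2.22, 2.22, 2.79, 3.14, 3.14, 3.14].

## Interface

Orientations are given as a unit quaternion [x, y, z, w].
In Python, from cell import r, optics gives the robot as it stands. The module is installed in compiled form; this text tells all that it offers. Calls block until the motion is done:
- r.move_to(position, orientation): joint-space move of the TCP to a pose.
- r.move_linear(position, rot=None, vel=0.15): straight line of the TCP; rot=None keeps the orientation; vel is the mean speed in m/s.
- r.set_joints(angles): joint-space move.
- r.set_gripper(opening, squeeze=None): opening from 0.0 (shut) to 1.0 (fully open); squeeze is the grip in N (None keeps the last); returns when the fingers have stopped.
- r.sleep(seconds).
- r.inverse_kinematics(position, orientation): joint angles nearest the present ones, or None.
- optics.get_image(name): name is "scene" or "top" or "wrist"; returns a dict with "pixels" (400x640x3 uint8, red, green, blue), "depth" (400x640 float32, m along the optical axis (not along the pixel's ray), 0 where there is no reading), "fx", "fy", "cx", "cy" (pixels), "camera_from_world" (4x4, takes a point from world to camera coordinates); the wrist camera has in their place "mount" (4x4, takes a point from camera to tool coordinates, whose origin is the TCP and whose axes are the flange's). Camera axes: x right, y down, z forward; pixel columns grow to the right and rows downward; lengths in m; the calibration is good to about 2 mm. The wrist camera is an equidistant fisheye: a pixel r from the principal point sees the ray r / f radians off the axis. A picture is of the moment at which its call begins: read the wrist's pose just before it.
A pose or a line that the arm cannot do raises r.PlanningError and nothing moves.
- r.hand_in(): hands the job in; it is judged then, once.
Readings, each from a call of its own:
- r.current_t(): time.
- r.current_q(): joint angles.
- r.current_qvel(): joint speeds.
- r.current_effort(): joint torques, N m.
- r.current_tool_pos(): TCP position.
- r.current_ee_rot(): TCP orientation.
- r.current_contact_force(): force on the tool from outside, world axes, zero at the start.
- r.current_torque(): the same for the moment, N m.
- r.current_opening(): opening from 0.0 (shut) to 1.0 (fully open).
- r.current_finger_force(): force on a finger pad.
Only numpy, scipy, OpenCV 4.12 (cv2) and the standard library are available. Lean on these libraries where they do the work, as an engineer would, in place of code of your own. Each camera call takes 0.05 s, during which the arm holds its last target. There are 200 camera calls.

## Working session

There is one attempt and no reset: what is moved stays moved. The work goes in short steps, each a Python script; the robot and the scene stay as the last script left them, time stands still between calls to the robot, and variables do not carry over. Pictures are saved under pics/ and viewed, at most 10 in all, crops included, and the job is handed in when it is done.

```bash
mkdir -p pics
python3 - <<'E'
from cell import r, optics
import numpy as np, cv2
for n in ["top","scene"]:
    d=optics.get_image(n); cv2.imwrite(f"pics/{n}0.png",d["pixels"][:,:,::-1])
    np.savez(f"{n}0.npz",**d)
    T=np.linalg.inv(d["camera_from_world"]); print(n,d["fx"],T.round(3).tolist())
print(r.finger_overhang,r.current_t(),r.current_ee_rot(),r.current_tool_pos())
E
```

```text
top 387.7362540263402 [[-0.026, -0.991, 0.134, 0.341], [-1.0, 0.027, 0.003, 0.15], [-0.006, -0.134, -0.991, 1.16], [0.0, 0.0, 0.0, 1.0]]
scene 439.39984153642774 [[0.816, -0.409, 0.408, -0.056], [-0.578, -0.599, 0.555, -0.62], [0.018, -0.689, -0.725, 1.102], [0.0, 0.0, 0.0, 1.0]]
0.022 0.1 [ 2.03944976e-01  9.78982195e-01 -5.33870288e-04 -1.54813863e-04] [0.21946305 0.50400586 0.25278692]
```

View pics/top0.png

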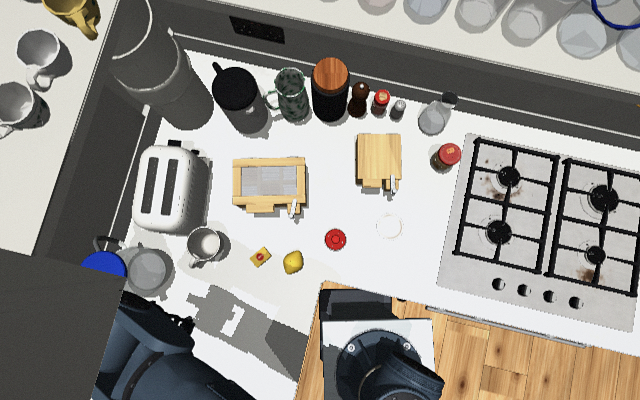

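View pics/scene0.png

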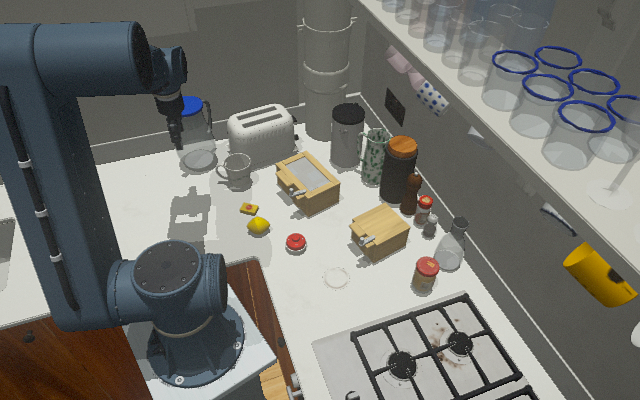

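The top view shows the tea box with its window at about (270,183), its catch at (294,208) and its tab at about (257,210). The recipe box is at (379,160), the mug at (204,246), the matchbox at (260,256), the lemon at (292,261) and the timer at (336,239). Next I'll localise the tea box from depth.

```bash
cat > loc.py <<'E'
import numpy as np
def cloud(d):
    v,u=np.indices(d["depth"].shape); z=d["depth"]
    p=np.stack([(u-d["cx"])/d["fx"]*z,(v-d["cy"])/d["fy"]*z,z,np.ones_like(z)],-1)
    return (p@np.linalg.inv(d["camera_from_world"]).T)[...,:3]
E
python3 - <<'E'
import numpy as np, cv2
from loc import *
d=dict(np.load("top0.npz")); P=cloud(d)
im=d["pixels"]
x=cv2.resize(im[145:225,220:320],None,fx=8,fy=8-0.5,interpolation=cv2.INTER_CUBIC)
cv2.imwrite("pics/crop.png",x[:,:,::-1])
for (u0,u1,v0,v1,n) in [(222,318,145,225,"tea"),(345,410,125,205,"rec")]:
    Q=P[v0:v1,u0:u1].reshape(-1,3)
    S=Q[(Q[:,2]>.075)&(Q[:,2]<.097)]
    print(n,len(S),np.median(S[:,2]),cv2.minAreaRect((S[:,:2]*1000).astype(np.float32)))
    C=Q[(Q[:,2]>.1)&(Q[:,2]<.14)]; print("high",(C*1000).round().tolist()[:25])
for n,(u,v) in dict(mug=(204,246),match=(260,256),lemon=(292,261),timer=(336,239),tl=(233,158),tr=(305,158)).items(): print(n,P[v,u].round(3))
E
```

```text
tea 3649 0.09034043151058935 ((537.6539306640625, 298.8890075683594), (203.522216796875, 165.7768096923828), 89.46604919433594)
high [[495.0, 228.0, 101.0], [495.0, 225.0, 101.0], [492.0, 222.0, 102.0], [490.0, 233.0, 100.0], [489.0, 228.0, 103.0], [490.0, 222.0, 101.0], [487.0, 231.0, 102.0], [487.0, 228.0, 102.0], [487.0, 225.0, 101.0], [484.0, 231.0, 103.0], [484.0, 225.0, 101.0], [484.0, 222.0, 101.0], [482.0, 234.0, 100.0], [481.0, 228.0, 104.0], [481.0, 225.0, 101.0], [479.0, 234.0, 100.0], [478.0, 231.0, 102.0], [478.0, 228.0, 104.0], [476.0, 236.0, 101.0], [476.0, 231.0, 101.0], [476.0, 228.0, 100.0], [473.0, 234.0, 102.0], [473.0, 231.0, 102.0], [473.0, 228.0, 104.0], [473.0, 225.0, 100.0]]
rec 2250 0.09180847409788773 ((594.933349609375, -12.922431945800781), (124.34837341308594, 175.897705078125), 87.61295318603516)
high [[555.0, -46.0, 100.0], [555.0, -49.0, 101.0], [552.0, -43.0, 101.0], [552.0, -48.0, 104.0], [552.0, -51.0, 104.0], [550.0, -40.0, 100.0], [550.0, -46.0, 101.0], [546.0, -42.0, 103.0], [546.0, -48.0, 104.0], [544.0, -45.0, 101.0], [543.0, -48.0, 103.0], [541.0, -40.0, 100.0], [541.0, -42.0, 103.0], [541.0, -45.0, 101.0], [541.0, -48.0, 101.0], [541.0, -51.0, 101.0], [538.0, -42.0, 103.0], [538.0, -45.0, 101.0], [538.0, -47.0, 103.0], [538.0, -50.0, 103.0], [535.0, -42.0, 103.0], [535.0, -48.0, 101.0], [535.0, -50.0, 102.0], [533.0, -45.0, 101.0], [533.0, -48.0, 100.0]]
mug [0.376 0.504 0.006]
match [0.342 0.337 0.012]
lemon [0.325 0.24  0.052]
timer [0.384 0.114 0.049]
tl [0.642 0.42  0.002]
tr [0.635 0.199 0.002]
```

View pics/crop.png

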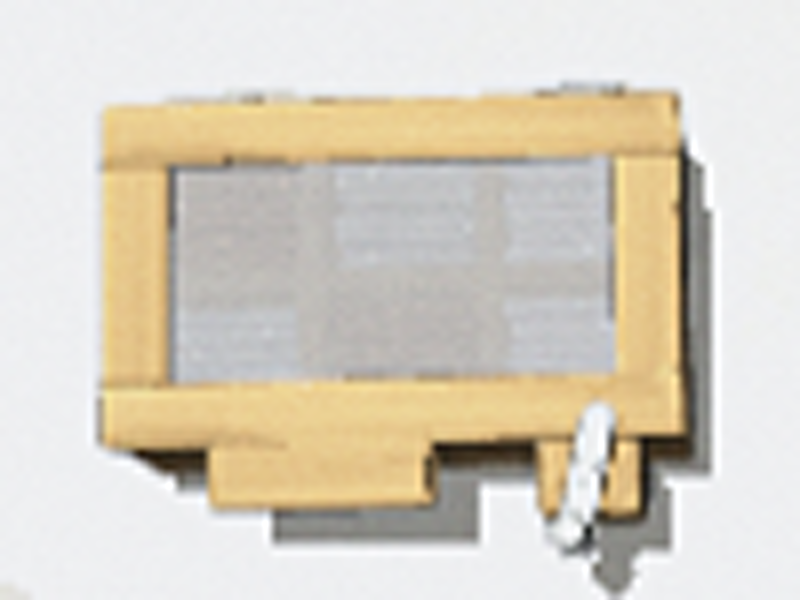

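```bash
cat > geo.py <<'E'
import numpy as np
from scipy.spatial.transform import Rotation as R
from cell import r, optics
def quat(x,z):
    x=np.array(x,float); z=np.array(z,float); return R.from_matrix(np.stack([x,np.cross(z,x),z],1)).as_quat()
E
python3 - <<'E'
import numpy as np, cv2
from loc import *
d=dict(np.load("top0.npz")); P=cloud(d)*1000
Q=P[145:225,222:318].reshape(-1,3)
L=Q[(Q[:,2]>82)&(Q[:,2]<97)]
B=[]; 
for y in range(215,385,10):
    s=L[abs(L[:,1]-y)<5]; B.append((y,s[:,0].min(),s[:,0].max()))
print(np.round(B).tolist()); 
Bs=np.array(B); print(np.polyfit(Bs[:,0],Bs[:,2],1))
for x in range(510,610,15):
    s=L[abs(L[:,0]-x)<5]; print(x,s[:,1].min().round(),s[:,1].max().round())
C=Q[Q[:,2]>98]; print(len(C),C[C[:,2]>107].round().tolist()); 
bar=C[C[:,2]<107]; print(cv2.fitLine(bar[:,:2].astype(np.float32),cv2.DIST_HUBER,0,.01,.01).ravel(),bar.min(0),bar.max(0))
from geo import *
for s in (1,-1): # catch pose and lid pose
  for a in (0,.8,1.5):
    q=r.inverse_kinematics([.45,.24,.14],quat([s*-np.sin(a),s*np.cos(a),0],[0,0,-1])); print("c",s,a,q)
  for p in ([.42,.32,.09],[.45,.32,.09],[.61,.32,.25]):
    for ph in (.3,.55):
      z=np.array([np.cos(ph),0,-np.sin(ph)]); x=np.array([np.sin(ph),0,np.cos(ph)])*s
      q=r.inverse_kinematics(p,quat(x,z)); print("l",s,p,ph,None if q is None else np.round(q,2))
E
```

```text
[[215.0, 457.0, 614.0], [225.0, 454.0, 619.0], [235.0, 472.0, 619.0], [245.0, 458.0, 619.0], [255.0, 486.0, 615.0], [265.0, 486.0, 615.0], [275.0, 486.0, 615.0], [285.0, 462.0, 616.0], [295.0, 462.0, 616.0], [305.0, 462.0, 616.0], [315.0, 463.0, 616.0], [325.0, 463.0, 614.0], [335.0, 463.0, 614.0], [345.0, 461.0, 619.0], [355.0, 461.0, 619.0], [365.0, 462.0, 620.0], [375.0, 486.0, 620.0]]
[1.23614248e-02 6.13112324e+02]
510 197.0 398.0
525 197.0 399.0
540 197.0 399.0
555 199.0 399.0
570 199.0 399.0
585 199.0 399.0
600 198.0 399.0
132 [[341.0, 150.0, 1160.0], [341.0, 150.0, 1160.0], [341.0, 150.0, 1160.0], [341.0, 150.0, 1160.0], [341.0, 150.0, 1160.0], [341.0, 150.0, 1160.0], [341.0, 150.0, 1160.0], [341.0, 150.0, 1160.0], [341.0, 150.0, 1160.0], [341.0, 150.0, 1160.0], [341.0, 150.0, 1160.0], [341.0, 150.0, 1160.0], [341.0, 150.0, 1160.0], [341.0, 150.0, 1160.0], [341.0, 150.0, 1160.0], [341.0, 150.0, 1160.0], [341.0, 150.0, 1160.0], [341.0, 150.0, 1160.0], [341.0, 150.0, 1160.0], [341.0, 150.0, 1160.0], [341.0, 150.0, 1160.0], [341.0, 150.0, 1160.0], [341.0, 150.0, 1160.0], [341.0,
[... 1510 characters left out ...]
54  0.49 -2.62]
c -1 0 [ 3.98654053e-01  4.32838029e-01  1.85427250e+00 -4.44089210e-16
  8.54482125e-01 -2.74293860e+00]
c -1 0.8 [ 3.98654053e-01  4.32838029e-01  1.85427250e+00 -4.44089210e-16
  8.54482125e-01  2.74024671e+00]
c -1 1.5 [ 3.98654053e-01  4.32838029e-01  1.85427250e+00 -4.44089210e-16
  8.54482125e-01  2.04024671e+00]
l -1 [0.42, 0.32, 0.09] 0.3 [0.91 0.79 2.21 4.1  1.19 1.45]
l -1 [0.42, 0.32, 0.09] 0.55 [0.86 0.65 2.2  4.18 0.85 1.27]
l -1 [0.45, 0.32, 0.09] 0.3 [0.85 0.79 2.17 4.04 1.16 1.43]
l -1 [0.45, 0.32, 0.09] 0.55 [0.81 0.66 2.16 4.14 0.82 1.25]
l -1 [0.61, 0.32, 0.25] 0.3 [0.61 0.52 1.92 4.07 0.75 1.  ]
l -1 [0.61, 0.32, 0.25] 0.55 [0.58 0.45 1.85 4.54 0.49 0.53]
```

Run:
```python
from geo import *
print(np.round(optics.get_image("wrist")["mount"],3).tolist())
r.set_gripper(0.0); print(r.finger_overhang,r.current_opening())
piv=np.array([.471,.2305])
def pose(a,d,z):
    t=np.array([np.sin(a),-np.cos(a)]); p=piv+.024*np.array([-np.cos(a),-np.sin(a)])-d*t
    return [*p,z],quat([-t[0],-t[1],0],[0,0,-1])
r.move_to(*pose(-.2,.034,.22))
p,q=pose(-.2,.034,.133); r.move_linear(p,q); print(r.current_contact_force())
for a in np.arange(-.2,1.56,.25):
    p,q=pose(a,.0175,.133); r.move_linear(p,q,.06); print(round(a,2),np.round(r.current_contact_force(),1))
print(r.current_t())
p,q=pose(a,.04,.133); r.move_linear(p,q,.1)
p,q=pose(a,.04,.30); r.move_linear(p,q,.2)
import cv2
from loc import cloud
d=optics.get_image("top"); print(r.current_t())
im=cv2.resize(d["pixels"][145:225,220:320],None,fx=6,fy=6,interpolation=cv2.INTER_CUBIC)
s=cv2.resize(optics.get_image("scene")["pixels"][120:270,210:430],(660,450))[:,:,::-1]
cv2.imwrite("pics/catch.png",im[:,:,::-1]); cv2.imwrite("pics/catch_s.png",s)
```

```text
[[-0.0, -0.946, -0.323, 0.084], [1.0, 0.0, -0.001, 0.0], [0.001, -0.323, 0.946, -0.122], [0.0, 0.0, 0.0, 1.0]]
0.022 -0.00031510641003091173
[-0.20558933  0.61017684  0.14605769]
-0.2 [-0.   0.3 -0. ]
0.05 [ 0.   0.4 -0.2]
0.3 [-0.   0.2 -0. ]
0.55 [ 0.2 -0.1 -0.4]
0.8 [ 0.4  0.2 -0.6]
1.05 [ 0.5 -0.1  1.2]
1.3 [ 0.5  0.1 -0.4]
1.55 [-0.1  0.8 -0.1]
6.1417
7.55
```

View pics/catch_s.png

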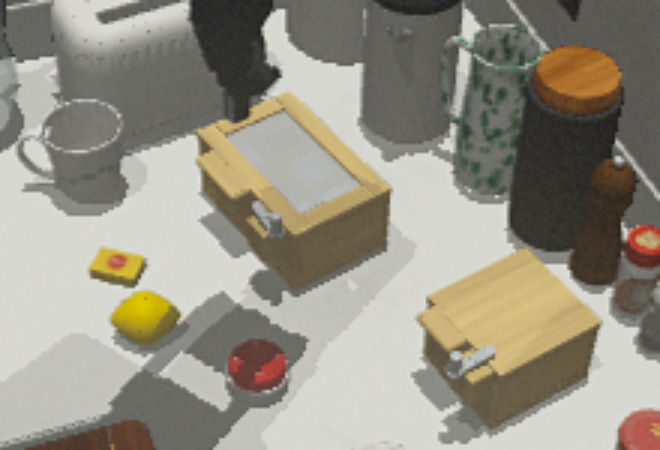

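View pics/catch.png

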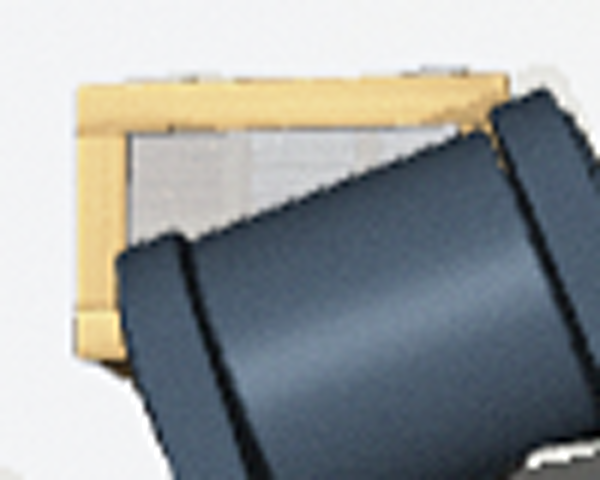

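The scene view shows the catch along the tea box's front at (268,218), with nothing else displaced. Next: move to the tilted pose, check the catch from above, then lift the lid.

```bash
cat > lid.py <<'E'
from geo import *
PH=.45; f=np.array([np.cos(PH),0,-np.sin(PH)]); n=np.array([np.sin(PH),0,np.cos(PH)]); q=quat(n,f)
H=np.array([.616,.335,.080])
tcp=lambda K: np.asarray(K)-.011*n-.022*f
arc=lambda t,R=.144: tcp(H+R*np.array([-np.cos(t),0,np.sin(t)]))
E
python3 - <<'E'
from lid import *
import cv2
from loc import cloud
p=r.current_tool_pos(); r.move_linear([p[0],p[1],.38],vel=.25)
r.move_to([.30,.335,.34],q)
print(np.round(r.current_q(),2),r.current_t(),[r.inverse_kinematics(arc(t),q) is not None for t in np.linspace(-.1,1.7,5)])
d=optics.get_image("top"); Pc=cloud(d)*1000
Q=Pc[145:225,222:318].reshape(-1,3); C=Q[(Q[:,2]>98)&(Q[:,2]<130)&(Q[:,0]<510)]
print(C.min(0).round(),C.max(0).round(),C[C[:,2]>112].mean(0).round())
L=Q[(Q[:,2]>82)&(Q[:,2]<97)]; print(np.percentile(L,[1,99],axis=0).round())
cv2.imwrite("pics/pre.png",cv2.resize(d["pixels"][130:310,150:390],(800,600))[:,:,::-1])
E
```

```text
[ 1.2   0.04  2.19 -1.4   1.02 -2.62] 9.35 [True, True, True, True, True]
[461. 201.  98.] [479. 256. 127.] [468. 207. 123.]
[[462. 199.  84.]
 [615. 398.  96.]]
```

View pics/pre.png

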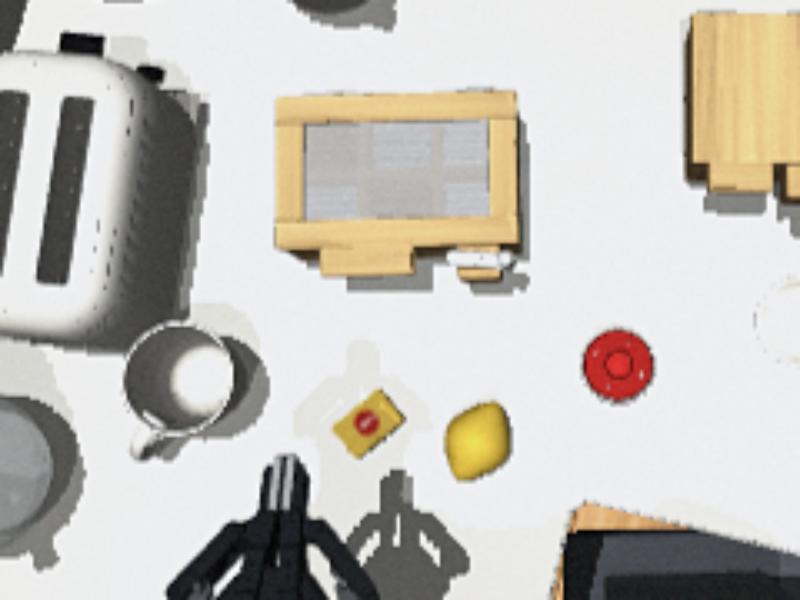

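The catch lies along the front (bar at about (480,258), peg about 1.45 rad) and nothing else moved. Joint 4 is near its lower limit, so I'll switch to its other branch high up before descending.

Run:
```python
from lid import *
pre=[.40,.335,.42]
for z in (.42,.25,.10): 
    k=r.inverse_kinematics([.40,.335,z],q); print(z,None if k is None else np.round(k,2))
k=np.array(r.inverse_kinematics(pre,q))
if k[3]>1:
    r.move_to([.30,.335,.42],q); r.move_to(pre,q)
    print(np.round(r.current_q(),2),r.current_t(),r.current_contact_force())
    seq=[tcp([.435,.335,.12]),tcp([.435,.335,.064]),tcp([.474,.335,.064])]+[arc(t) for t in np.linspace(-.1,1.72,16)]
    prev=r.current_q()
    for s in seq:
        k=np.array(r.inverse_kinematics(s,q)); print(np.round(k,2))
```

```text
0.42 None
0.25 [ 0.95  0.29  2.19  4.52  0.84 -2.31]
0.1 [ 0.95  0.67  2.21  4.22  0.98 -1.83]Traceback (most recent call last):
  File "<stdin>", line 6, in <module>
IndexError: too many indices for array: array is 0-dimensional, but 1 were indexed
```

Run:
```python
from lid import *
k=np.array(r.inverse_kinematics([.40,.335,.25],q))
k1=k.copy(); k1[1]-=.3
r.set_joints(k1); print(r.current_tool_pos(),r.current_t())
r.set_joints(k); print(r.current_tool_pos(),r.current_t(),r.current_contact_force())
for s in [tcp([.435,.335,.12]),tcp([.435,.335,.064]),tcp([.474,.335,.064])]+[arc(t) for t in np.linspace(-.1,1.72,8)]:
    print(np.round(s,3),np.round(r.inverse_kinematics(s,q),2))
```

```text
[0.38842031 0.31876009 0.39962937] 14.2583
[0.40019884 0.33524243 0.25082293] 14.9167 [ 0.11022532 -0.22077191  0.01603106]
[0.41  0.335 0.12 ] [ 0.93  0.62  2.2   4.23  0.95 -1.88]
[0.41  0.335 0.064] [ 0.93  0.77  2.18  4.16  1.01 -1.75]
[0.449 0.335 0.064] [ 0.85  0.78  2.13  4.1   0.98 -1.78]
[0.448 0.335 0.065] [ 0.86  0.78  2.13  4.1   0.98 -1.78]
[0.449 0.335 0.103] [ 0.85  0.68  2.14  4.15  0.93 -1.87]
[0.46  0.335 0.138] [ 0.83  0.6   2.14  4.19  0.88 -1.96]
[0.479 0.335 0.17 ] [ 0.8   0.53  2.11  4.23  0.82 -2.06]
[0.506 0.335 0.196] [ 0.76  0.49  2.06  4.26  0.76 -2.16]
[0.539 0.335 0.214] [ 0.71  0.48  2.    4.27  0.7  -2.23]
[0.575 0.335 0.223] [ 0.66  0.5   1.93  4.28  0.65 -2.29]
[0.613 0.335 0.222] [ 0.61  0.54  1.86  4.27  0.61 -2.32]
```

Run:
```python
from lid import *
import cv2
for K in ([.435,.335,.12],[.435,.335,.064],[.474,.335,.064]):
    r.move_linear(tcp(K),q,.12); F=r.current_contact_force(); print(np.round(F,1))
    assert np.linalg.norm(F)<8
for t in np.linspace(-.1,.7,8):
    r.move_linear(arc(t),q,.07); F=r.current_contact_force(); print(round(t,2),np.round(F,1))
    assert np.linalg.norm(F)<10
print(r.current_t())
s=optics.get_image("scene")["pixels"][100:260,190:430]
cv2.imwrite("pics/half.png",cv2.resize(s,(720,480))[:,:,::-1])
```

```text
[-0.8 -0.1  0. ]
[ 0.4 -0.6  1.5]
[ 0.5 -0.4 -0.1]
-0.1 [-0.1 -0.1  0.2]
0.01 [-0.5  1.3 -0.7]
0.13 [-0.1  0.4 -1.1]
0.24 [ 0.5  0.8 -0.8]
0.36 [ 0.4  0.7 -1.2]
0.47 [-0.8  0.9 -0.8]
0.59 [-1.  1. -1.]
0.7 [-0.8  0.8 -0.3]
20.1833
```

View pics/half.png

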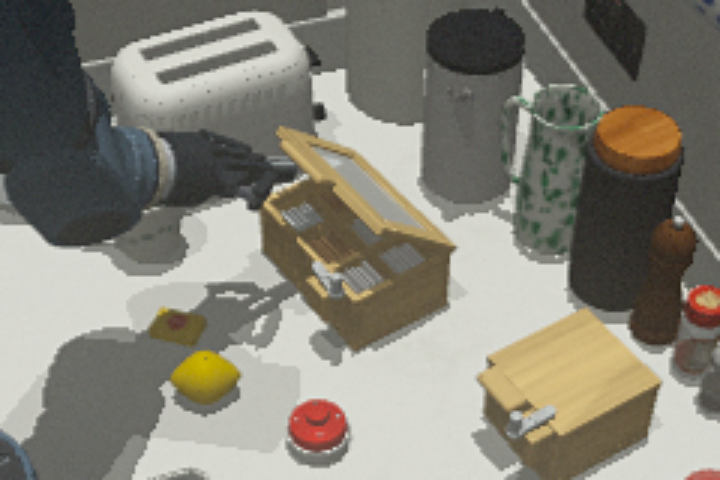

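The lid is half open with the tab at about (295,145) resting on the fingertip at (285,165). The box and the other things are in place, so I'll continue.

Run:
```python
from lid import *
import cv2
from loc import cloud
for t in np.linspace(.8,1.68,9):
    r.move_linear(arc(t),q,.06); F=r.current_contact_force(); print(round(t,2),np.round(F,1))
    assert np.linalg.norm(F)<12
r.sleep(.5)
p=arc(t); r.move_linear([p[0]-.12,p[1],p[2]+.02],q,.12)
r.move_linear([.42,.335,.25],q,.15); r.sleep(.5); print(r.current_t())
d=optics.get_image("scene"); np.savez("end.npz",**d)
P=cloud(d)*1000; Q=P.reshape(-1,3); m=(Q[:,0]>600)&(Q[:,0]<690)&(Q[:,1]>205)&(Q[:,1]<390)&(Q[:,2]>100)&(Q[:,2]<240)
S=Q[m]; c=np.polyfit(S[:,2],S[:,0],1); print(len(S),"lid angle",np.pi/2+np.arctan(c[0]))
cv2.imwrite("pics/end.png",cv2.resize(d["pixels"][90:260,190:430],(720,510))[:,:,::-1])
```

```text
0.8 [ 0.6  0.5 -0.6]
0.91 [-0.4  0.2 -0.4]
1.02 [0.5 0.  0.1]
1.13 [-0.5  0.1  0.3]
1.24 [-0.6 -0.4  1. ]
1.35 [ 0.  -1.   0.2]
1.46 [-1.5  0.3 -0.2]
1.57 [ 0.4  0.2 -0.3]
1.68 [0.6 0.2 0.2]
26.725
1298 lid angle 1.834395073645628
```

View pics/end.png

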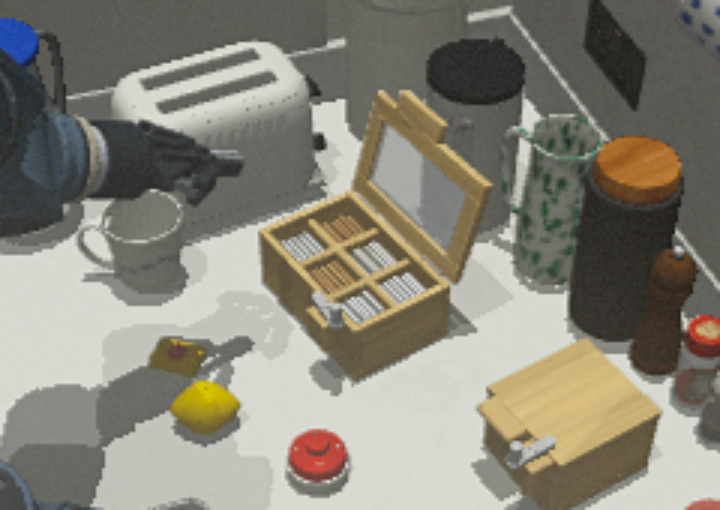

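The lid lies back open (tab at (425,115), angle about 1.83 rad), the gripper is clear, and nothing else has moved.

```bash
python3 -c "
from cell import r
print(r.hand_in())"
```

```text
the job is handed in; nothing more can be done
None
```

The job is handed in: the tea box's catch is turned about 1.45 rad and its lid lies back open at about 1.83 rad. In the last pictures the recipe box was still shut and latched, and nothing else appeared to have moved.

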